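# Clear the broken tiles down the shard chute

## Task

Clear the two broken bisque tiles from the sorting deck into the shard bin hidden beneath it. They are cracked, so do not lift them: slide them across onto the shut chute flap, then hold the flap open by its red-handled lever, which pushes down, until they have dropped into the bin (together or one at a time), and let it spring fully shut. Leave the whole tile, the stack of good tiles and everything else where it is.

Things in the scene. Friction and masses are not known exactly. Their poses are not given: they have to be found in the camera images.
- station: fixed blue steel sorting box, 330 mm deep (its x) by 670 long (its y), white deck top 220 mm above the origin. Origin: table level under its centre; x away from the robot, y left along the deck, z up. Lips 16 mm high on the deck's back and ends, none in front. Plain deck from y = -145 to 335 mm. Closed hidden shard bin under the whole deck, floor 8 mm up.
- deck_centre (a point): point on the top of the plain sorting deck, at x = 0, y = 95 mm, z = 220 mm of the station. The chute flap lies flush in the same deck at the station's -y end, from y = -305 (hinge) to -145 mm (free edge), x = -150 to 150 mm, with a 13 mm deck strip in front and behind.
- flap_plate (a point): centre of the top of the flap, an aluminium plate 294 (x) by 156 mm (y), yellow band along its free +y edge. Sprung shut, flush with the deck; it carries the broken tiles without opening. It swings down about its -y edge, so tiles wholly on it slide off beneath the sorting deck; a tile still partly on the deck may not go down. The point turns with the flap.
- flap (a joint): angle of the flap and its lever (one piece): 0 shut, 0.95 rad fully open. A spring of about 1 N m and a damper shut it within half a second when let go. Tiles slide off it at about 0.75 rad and more, in about a second.
- lever_grip (a point): middle of the lever's red round grip, 22 mm thick, 62 mm long along the station's x, in front of the station. It turns 130 mm from the hinge axis (along station x at y = -305, z = 216 mm); with the flap shut it is on the +y side, 65 mm above the axis. Pushing it down about 118 mm (y changes under 18 mm) opens the flap fully; about 10 N.
- chipped_c (a point): centre of a broken tile: terracotta, 76 mm (x) by 104 mm (y) by 10 mm thick, its +x, -y corner broken off (about 32 by 36 mm), with a dark crack; 0.15 kg; loose, flat on the deck, its -y end roughly towards the flap.
- snapped_c (a point): point half-way up in a broken tile: a stub of the same kind, 76 mm wide (x), ragged broken end at about y = -32 mm, straight end at y = +41 mm, 10 mm thick, dark crack; 0.11 kg; loose, flat on the deck, ragged end roughly towards the flap.
- sound_c (a point): centre of the whole tile: terracotta, 76 (x) by 104 (y) by 10 mm, loose, flat on the deck; must stay. The three single tiles lie in three lanes about 95 mm apart along the station's x, in any order, each with a clear run to the flap along the station's -y.
- stack_c (a point): centre of a stack of three good tiles, 104 by 76 by 30 mm, loose, at the left end of the deck; must stay.
- mop: small brush 170 mm long lying at the left end of the deck, loose; must stay.
- bowl: terracotta bowl 150 mm across, 65 mm high, standing on a banding wheel on the table to the left, loose; origin at its underside; must stay.
- mug: white mug 84 mm across, 95 mm high, on the table to the right, loose; origin at its underside; must stay.
- slip_a: blue jar with a white lid, 62 mm across, 130 mm high, on the table beyond the station's left end, loose; origin at its underside; must stay.

How it is judged:
By the outcome, as a careful person would: the job done as asked, in the order asked, and still so for the second after the job is handed in, with the robot touching nothing.
It also fails if it takes over 54 s, if anything falls off the work surface, if the arm or the gripper's body presses on something with over 40 N, if the wrist force passes 120 N, or if a joint passes its speed limit or range.

## Robot

A 6-joint arm with a two-finger parallel gripper is mounted at the origin on the work surface. World frame = base frame: x ahead of the robot, y to its left, z up, the work surface at z = 0. Lengths are in mm, angles in rad, forces in N, time in s.
With the tool pointing down it reaches from about 275 to 750 mm from the base axis. Payload 10.2 kg.
Tool frame: the origin (TCP) lies midway between the tips of the shut fingers; the grasp point (between the pads) lies 19 mm behind it; z points along the fingers, y is the line along which they close (so a half turn about z gives the same grasp; the last joint's range is limited). The gripper opens to 85 mm and grips with 20 to 120 N. Pads are 22 mm wide; open, the fingers measure 114 mm over their backs; the gripper's body (76 mm by 85 mm) begins 54 mm behind the grasp point. The pads swing forward as they close: fully open they stand 13 mm farther back than shut.
Start: joints at [-1.467, 0.313, 1.498, -0, 1.331, -0.223], TCP at [168.52, -497.224, 198.494] pointing down, gripper open.
Joint ranges: [-2.94, 2.94], [-0.97, 2.17], [0.19, 2.56], [-1.23, 4.37], [0.02, 3.11], [-2.88, 2.88]. Speed limits (rad/s): [2.39, 2.39, 3.01, 3.14, 3.14, 3.14].

## Interface

Orientations are given as a unit quaternion [w, x, y, z].
In Python, from rig import ctrl gives the robot as it stands.
- The arm moves only by the tool send_rows, never from a script. Its argument "targets" is a list of rows, each a list of 7 numbers: the closure, from -1 (fully open) to 1 (shut), so that 0 is half open, then the shift along the tool's x, y, z in m, then the turn, a rotation vector about the tool's x, y, z in rad. In form: [[claw, dx, dy, dz, ax, ay, az], ...]. A call has exactly 10 rows; each row shifts and turns the commanded pose from where the row before left it, along the tool's axes as they then stand; what a row does not reach is not made up. A row lasts 1/8 s, in which the tool goes at most 62.5 mm and 10.7 degrees, less where a joint would pass 70% of its speed; a pose out of reach is approached as far as the arm can. A call with a gripper value outside its range is refused whole. The fingers move at their own pace and stop on an object; "squeeze" is the grip in N (left out, the last holds). Time passes only in rows, so rows that do not move let the fingers close, or fill a call up. It gives the time, the measured TCP pose, the force, the opening and the grip force at its end, in the units of the state.
- ctrl.sense(): the state, without advancing time (a new reading comes with each control period).
- ctrl.capture(name): name is "scene" or "side" or "wrist"; returns a dict with "img" (420x560x3 uint8, red, green, blue), "camera_matrix" (3x3 intrinsics, pixels), "R" (3x3) and "t" (3): a world point X has camera coordinates R X + t. Camera axes: x right, y down, z forward; pixel columns grow to the right and rows downward; lengths in mm; the calibration is good to about 2 mm. A picture is of the moment at which its call begins. There is no depth.
- ctrl.finish_job(): hands the job in; it is judged then, once.
Trained networks look in a picture, given as the dict that the camera call returned (one of the last four; its "shot" number tells which), for a name from the list of things; names that differ only in an ending like _2 or _b are one class to them, and where a whole thing is asked for, a point or a joint stands for the part that bears it (a point fixed in the world has none). Each returns a list of dicts, best first, with "score" (0 to 1); they miss things now and then, are a little off and sometimes report something else, mostly with a low value. They report only what shows in the picture. A call takes as long as a camera call.
- ctrl.boxes_of(query, picture): "extent" ([left, top, width, height] in pixels, round what is visible of it).
- ctrl.landmark_of(query, picture): "point" ([column, row] in pixels: a listed point, or the origin of a listed thing).
The state is a dict: "time_s": time; "joints": joint angles; "dq": joint speeds; "tau": joint torques, N m; "eef_pos": TCP position; "ee_rot": TCP orientation; "force": force on the tool from outside, world axes, zero at the start; "wrist_torque": the same for the moment, N m; "grip_width": opening from 0.0 (shut) to 1.0 (fully open); "grip_force": force on a finger pad.
Only numpy, scipy, OpenCV 4.12 (cv2) and the standard library are available. Lean on these libraries where they do the work, as an engineer would, in place of code of your own. Each camera call takes 0.05 s, during which the arm holds its last target. There are 200 camera calls.

## Working session

There is one attempt and no reset: what is moved stays moved. The work goes in short steps, Python scripts to look and compute and a tool call to move; the robot and the scene stay as the last step left them, time stands still between calls to the robot, and variables do not carry over. Pictures are saved under pics/ and viewed, at most 10 in all, crops included, and the job is handed in when it is done.

Besides the shell and the picture viewer there is one more tool, called as a command line: name --pt "numbers of a row" for each row, then --argument value for the rest. send_rows: Moves the arm, as the interface text tells. Its arguments: {"type":"object","properties":{"targets":{"type":"array"},"squeeze":{"type":"number"}},"required":["targets"]}

```bash
mkdir -p pics; ls
cat > h.py <<'E'
import numpy as np, cv2
from rig import ctrl
def ray(p,c):
    K,R,t=[np.array(c[k],float) for k in("camera_matrix","R","t")]
    return -R.T@t, R.T@np.linalg.inv(K)@np.array([p[0],p[1],1.])
def onz(p,c,z):
    o,d=ray(p,c); return o+d*(z-o[2])/d[2]
def proj(X,c):
    K,R,t=[np.array(c[k],float) for k in("camera_matrix","R","t")]
    q=K@(R@np.array(X,float)+t); return q[:2]/q[2]
def tri(l):
    A=0;b=0
    for p,c in l:
        o,d=ray(p,c); d/=np.linalg.norm(d); M=np.eye(3)-np.outer(d,d); A=A+M; b=b+M@o
    return np.linalg.solve(A,b)
E
cat > a.py <<'E'
from h import *
s=ctrl.sense(); print(s["eef_pos"],s["ee_rot"],s["time_s"])
C={n:ctrl.capture(n) for n in("scene","side")}
for n,c in C.items(): cv2.imwrite(f"pics/{n}0.png",c["img"][:,:,::-1])
Z=dict(station=0,deck_centre=220,flap_plate=220,lever_grip=281,chipped_c=225,snapped_c=225,sound_c=225,stack_c=235,mug=0,bowl=None)
for q,z in Z.items():
    P=[]
    for n,c in C.items():
        l=ctrl.landmark_of(q,c)
        for e in l[:2]: print(q,n,np.round(e["point"]),round(e["score"],2), np.round(onz(e["point"],c,z)) if z is not None else "")
        if l:P.append((l[0]["point"],c))
    if len(P)==2: print("   tri",np.round(tri(P)))
E
python3 a.py
```

```text
pics
[ 168.50212441 -496.9120779   197.9571409 ] [-6.31282089e-04  9.86677521e-01  1.62687026e-01  4.54056569e-05] 0.0
deck_centre scene [282. 208.] 0.83 [609.  68. 220.]
deck_centre side [292. 194.] 0.73 [610.  65. 220.]
   tri [609.  67. 219.]
flap_plate scene [238. 160.] 0.91 [ 585. -251.  220.]
flap_plate side [299. 282.] 0.93 [ 595. -255.  220.]
   tri [ 590. -252.  220.]
lever_grip scene [294. 134.] 0.76 [ 375. -208.  281.]
lever_grip side [208. 258.] 0.72 [ 374. -207.  281.]
   tri [ 374. -208.  281.]
chipped_c scene [251. 213.] 0.95 [707.  45. 225.]
chipped_c scene [332. 233.] 0.29 [556. 251. 225.]
chipped_c side [326. 194.] 0.97 [709.  48. 225.]
   tri [708.  47. 226.]
snapped_c scene [302. 193.] 0.59 [517.  43. 225.]
snapped_c side [258. 201.] 0.86 [505.  37. 225.]
   tri [509.  38. 221.]
sound_c scene [281. 208.] 0.83 [615.  72. 225.]
sound_c side [290. 193.] 0.69 [604.  64. 225.]
   tri [608.  67. 220.]
stack_c scene [286. 246.] 0.87 [706. 235. 235.]
stack_c side [320. 155.] 0.77 [717. 224. 235.]
   tri [712. 231. 232.]
mug side [267. 158.] 0.57 [558. 509.   0.]
bowl scene [433. 337.] 0.63 
bowl side [247. 133.] 0.61 
   tri [479. 595.  70.]
```

View pics/scene0.png

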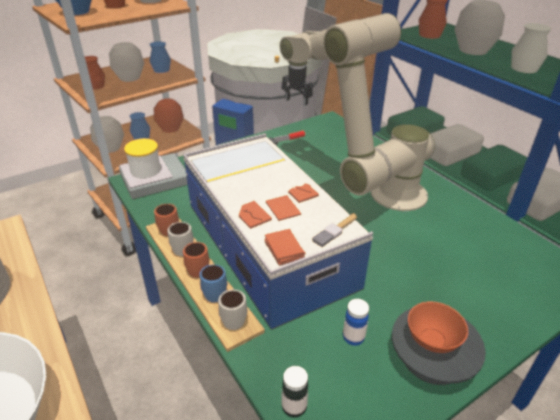

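View pics/side0.png

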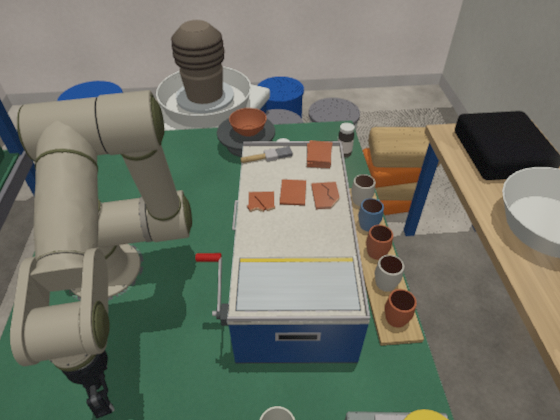

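The scene view shows, far to near: chipped tile (251,213), whole tile (283,208), snapped stub (303,193), and the red grip at (294,134). The side view agrees: 326,194 / 292,193 / 261,201 / 208,258. Next I'll rectify the deck to check the pose and measure the tiles.

```bash
cat > top.py <<'E'
from h import *
import sys
A=np.array([609,67.]);B=np.array([590,-252.]);yh=(A-B)/np.linalg.norm(A-B);xh=np.array([yh[1],-yh[0]])
O=(A+B)/2+65*yh   # midpoint of deck_centre/flap_plate is station y=-65
def w(x,y): return O+x*xh+y*yh
def top(c,z):  # col = 350 - y ; row = 180 - x, station mm
    st=[(-150,-300),(150,-300),(150,300),(-150,300)]
    src=np.float32([proj([*w(*p),z],c) for p in st]); dst=np.float32([(350-y,180-x) for x,y in st])
    return cv2.warpPerspective(c["img"],cv2.getPerspectiveTransform(src,dst),(700,360))
def tiles(im):
    h=cv2.cvtColor(im,cv2.COLOR_RGB2HSV); m=((h[...,0]<14)&(h[...,1]>110)&(h[...,2]>60)).astype(np.uint8)
    m=cv2.morphologyEx(m,cv2.MORPH_CLOSE,np.ones((5,5)))
    for k in cv2.findContours(m,0,2)[0]:
        if cv2.contourArea(k)>2500:
            p=k[:,0];(cx,cy),s,a=cv2.minAreaRect(k)
            print("st x %d..%d y %d..%d"%(180-p[:,1].max(),180-p[:,1].min(),350-p[:,0].max(),350-p[:,0].min()),"c",round(180-cy),round(350-cx),np.round(s),round(a,1))
if __name__=="__main__":
    print(O,xh,yh); out=[]
    for n in("scene","side"):
        c=ctrl.capture(n); im=top(c,230 if len(sys.argv)<3 else float(sys.argv[2])); print(n); tiles(im)
        im=np.ascontiguousarray(top(c,220))
        cv2.rectangle(im,(350-335,15),(350+335,345),(0,255,0),1);cv2.rectangle(im,(350+145,30),(350+305,330),(0,0,255),1)
        out.append(im)
    cv2.imwrite(sys.argv[1],cv2.resize(np.vstack(out)[:,:,::-1],None,fx=.8,fy=.8))
E
python3 top.py pics/top0.png
```

```text
[603.36462449 -27.61498881] [ 0.99823094 -0.05945576] [0.05945576 0.99823094]
scene
st x -130..-55 y 33..104 c -92 68 [75. 71.] 90.0
st x -36..43 y 52..158 c 3 105 [102.  72.] 5.7
st x 41..135 y 194..319 c 88 259 [125.  81.] 8.0
st x 61..136 y 35..141 c 100 88 [ 74. 104.] 86.7
side
st x -131..-55 y 18..93 c -93 56 [76. 75.] 90.0
st x -37..43 y 37..146 c 3 91 [106.  72.] 5.7
st x 61..136 y 23..130 c 99 77 [ 73. 104.] 86.5
st x 53..143 y 201..342 c 94 270 [137.  82.] 8.3
```

View pics/top0.png

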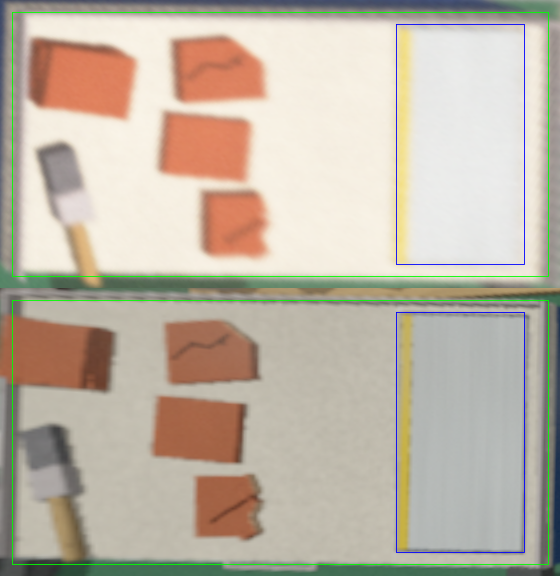

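Station pose fits the flap and deck outlines. The snapped stub's rear end is at about y=100 (x=-93) and the chipped tile's at about y=137 (x=100). With the tool turned -1.185 rad, its axes are tool x = station y, tool y = station x, tool z = down.

send_rows --pt "0 0 0 -0.02 0 0 -0.169" --pt "0 0 0 -0.02 0 0 -0.169" --pt "0 0 0 -0.02 0 0 -0.169" --pt "0 0 0 -0.02 0 0 -0.169" --pt "0 0 0 -0.02 0 0 -0.169" --pt "0 0 0 -0.02 0 0 -0.169" --pt "0 0 0 -0.02 0 0 -0.171" --pt "0 0.048 0.024 0 0 0 0" --pt "0 0.048 0.024 0 0 0 0" --pt "0 0.048 0.024 0 0 0 0"

```text
time_s: 2.45
eef_pos: [249.4, -356.2, 338.5]
ee_rot: [0.0, 0.728, 0.686, 0.0]
force: [0.5, -0.0, 1.1]
grip_width: 0.496
grip_force: 0.0
```

send_rows --pt "0 0.048 0.024 0 0 0 0" --pt "0 0.048 0.024 0 0 0 0" --pt "0 0.048 0.024 0 0 0 0" --pt "0 0.048 0.024 0 0 0 0" --pt "0 0.048 0.024 0 0 0 0" --pt "0 0.048 0.024 0 0 0 0" --pt "0 0.048 0.024 0 0 0 0" --pt "0 0.048 0.024 0 0 0 0" --pt "0 0.048 0.024 0 0 0 0" --pt "0 0.048 0.024 0 0 0 0"

```text
time_s: 3.7
eef_pos: [517.4, 109.1, 338.6]
ee_rot: [0.0, 0.728, 0.686, 0.0]
force: [-0.4, -0.5, 0.5]
grip_width: 0.502
grip_force: 0.0
```

```bash
cat > s.py <<'E'
from top import *
from scipy.spatial.transform import Rotation as Ro
s=ctrl.sense(); q=s["ee_rot"]; R=Ro.from_quat([q[1],q[2],q[3],q[0]]).as_matrix(); p=np.array(s["eef_pos"]); d=p[:2]-O
print("t",round(s["time_s"],2),"st",round(d@xh,1),round(d@yh,1),"z",round(p[2],1),"tooly in st",np.round([R[:2,1]@xh,R[:2,1]@yh],3),"zax",np.round(R[:,2],3),"F",np.round(s["force"],1),"grip",s["grip_width"])
E
python3 s.py
```

```text
t 3.7 st -93.9 131.4 z 338.6 tooly in st [1.    0.001] zax [ 0. -0. -1.] F [-0.4 -0.5  0.5] grip 0.501868976622592
```

send_rows --pt "0 0 0 0.025 0 0 0" --pt "0 0 0 0.025 0 0 0" --pt "0 0 0 0.025 0 0 0" --pt "0 0 0 0.02 0 0 0" --pt "0 0 0 0.01 0 0 0" --pt "0 0 0 0.005 0 0 0" --pt "0 0 0 0.003 0 0 0" --pt "0 0 0 0.002 0 0 0" --pt "0 0 0 0.001 0 0 0" --pt "0 0 0 0 0 0 0"

```text
time_s: 4.95
eef_pos: [516.8, 107.3, 222.6]
ee_rot: [0.0, 0.728, 0.686, 0.0]
force: [-0.3, 0.1, 0.1]
grip_width: 0.498
grip_force: 0.0
```

```bash
python3 s.py
python3 - <<'E'
from top import *
c=ctrl.capture("side"); u,v=np.int32(proj([517,109,230],c)); a=c["img"][v-60:v+60,u-75:u+75,::-1]
d=ctrl.capture("wrist")["img"][:,:,::-1]
a=cv2.resize(a,(525,420),interpolation=cv2.INTER_CUBIC); cv2.imwrite("pics/d1.png",cv2.resize(np.hstack([a,d]),None,fx=.73,fy=.73))
E
```

```text
t 4.95 st -94.4 129.5 z 222.6 tooly in st [1. 0.] zax [ 0.  0. -1.] F [-0.3  0.1  0.1] grip 0.49774052669179797
```

View pics/d1.png

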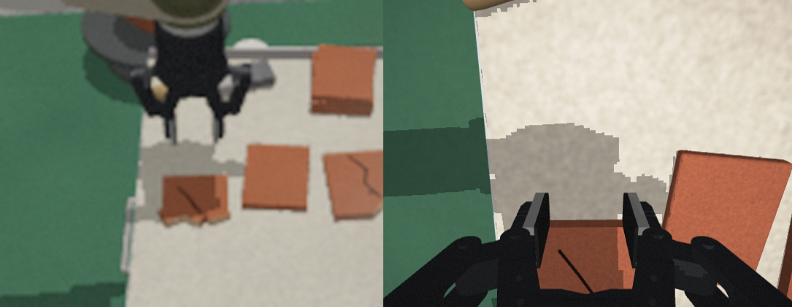

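The left half (side camera) shows both finger tips at (170,140) and (215,140), behind the stub's rear edge at row 175. I'll check tip height by projecting the expected points.

Run:
```python
from top import *
c=ctrl.capture("side"); u,v=np.int32(proj([517,109,230],c))
f=lambda x,y,z: np.round((proj([*w(x,y),z],c)-[u-75,v-60])*2.555)
for z in(220,225,230,240): print(z,f(-94-24,129,z),f(-94+24,129,z),"ytip-edge",f(-94,118,z))
print("tile edge",f(-94,100,230), f(-94,100,220))
```

```text
220 [173. 162.] [213. 161.] ytip-edge [193. 167.]
225 [173. 158.] [213. 158.] ytip-edge [193. 164.]
230 [173. 155.] [213. 155.] ytip-edge [193. 161.]
240 [172. 149.] [213. 148.] ytip-edge [192. 155.]
tile edge [193. 172.] [193. 178.]
```

Run:
```python
from top import *
c=ctrl.capture("side"); u,v=np.int32(proj([517,109,230],c)); a=np.ascontiguousarray(c["img"][v-40:v+40,u-50:u+50,::-1])
a=cv2.resize(a,(750,600),interpolation=cv2.INTER_NEAREST)
for z,col in((222,(0,255,0)),(235,(255,0,0))):
  for x in(-118,-70):
    for y in(118,140): cv2.circle(a,tuple(np.int32((proj([*w(x,y),z],c)-[u-50,v-40])*7.5+3)),4,col,-1)
cv2.imwrite("pics/d2.png",a)
```

```text
(no output)
```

View pics/d2.png

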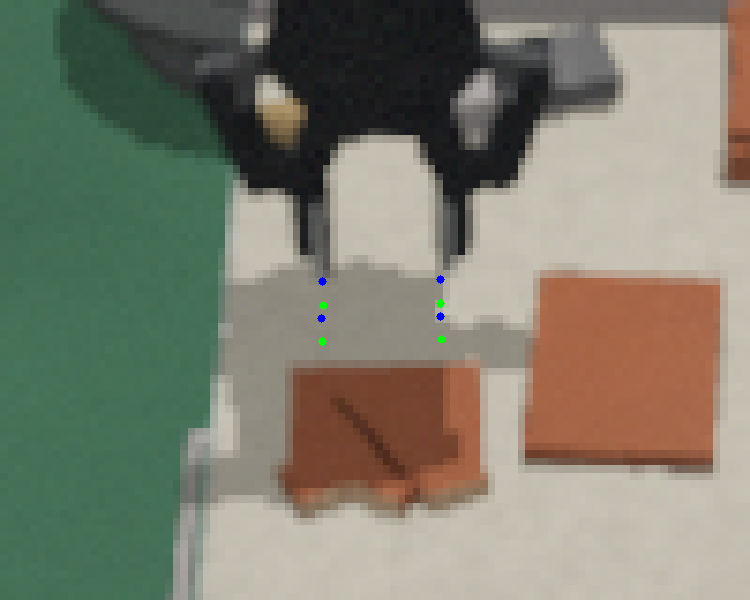

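Tips appear higher than TCP z=222.6 suggests, with no contact force. I'll descend in small steps and watch the force.

send_rows --pt "0 0 0 0.001 0 0 0" --pt "0 0 0 0.001 0 0 0" --pt "0 0 0 0.001 0 0 0" --pt "0 0 0 0.001 0 0 0" --pt "0 0 0 0 0 0 0" --pt "0 0 0 0 0 0 0" --pt "0 0 0 0 0 0 0" --pt "0 0 0 0 0 0 0" --pt "0 0 0 0 0 0 0" --pt "0 0 0 0 0 0 0"

```text
time_s: 6.4
eef_pos: [516.8, 107.3, 218.5]
ee_rot: [-0.0, 0.728, 0.686, 0.0]
force: [-0.3, -0.5, 0.8]
grip_width: 0.497
grip_force: 0.0
```

send_rows --pt "0 0 0 0.001 0 0 0" --pt "0 0 0 0.001 0 0 0" --pt "0 0 0 0.001 0 0 0" --pt "0 0 0 0 0 0 0" --pt "0 0 0 0 0 0 0" --pt "0 -0.001 0 0 0 0 0" --pt "0 -0.001 0 0 0 0 0" --pt "0 -0.001 0 0 0 0 0" --pt "0 -0.001 0 0 0 0 0" --pt "0 -0.001 0 0 0 0 0"

```text
time_s: 7.65
eef_pos: [516.5, 102.2, 215.5]
ee_rot: [-0.0, 0.728, 0.686, -0.0]
force: [-0.1, 0.1, 0.2]
grip_width: 0.501
grip_force: 0.0
```

Run:
```python
from top import *
c=ctrl.capture("scene"); u,v=np.int32(proj([517,105,230],c)); a=np.ascontiguousarray(c["img"][v-40:v+40,u-50:u+50,::-1])
a=cv2.resize(a,(750,600),interpolation=cv2.INTER_CUBIC)
for z,col in((220,(0,255,0)),(230,(255,0,0))):
  for x in(-115,-73):
    for y in(114,136): cv2.circle(a,tuple(np.int32((proj([*w(x,y),z],c)-[u-50,v-40])*7.5+3)),3,col,-1)
cv2.imwrite("pics/d3.png",a)
```

```text
(no output)
```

View pics/d3.png

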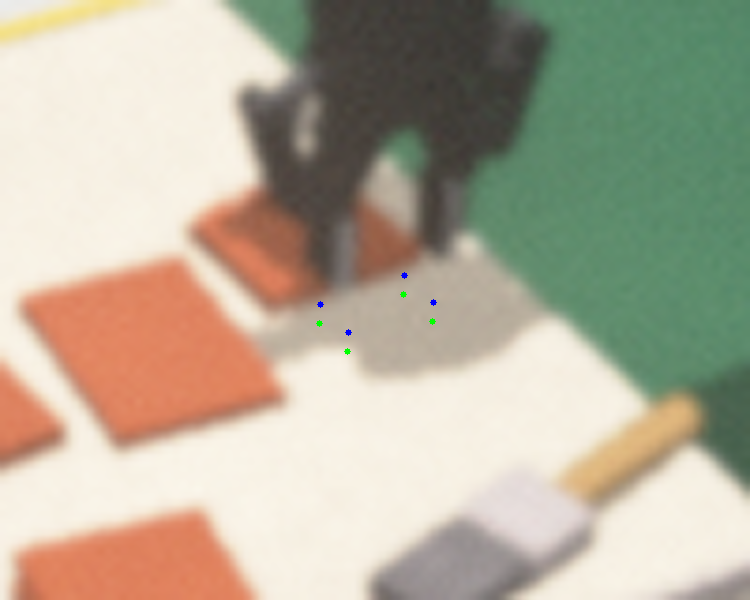

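Tips still look about 20-30 mm above the deck, with no contact. I'll compare both views against a height scale.

Run:
```python
from top import *
o=[]
for n in("side","scene"):
  c=ctrl.capture(n); u,v=np.int32(proj([517,105,240],c)); a=np.ascontiguousarray(c["img"][v-30:v+30,u-20:u+20,::-1])
  a=cv2.resize(a,(400,600),interpolation=cv2.INTER_CUBIC)
  for x in(-116,-72):
   for z,col in((220,(0,255,0)),(230,(255,0,0)),(240,(0,255,255)),(250,(255,0,255))):
    P=[tuple(np.int32((proj([*w(x,y),z],c)-[u-20,v-30])*10+5)) for y in(113.5,135.5)]
    cv2.line(a,P[0],P[1],col,1)
  o.append(a)
cv2.imwrite("pics/d4.png",np.hstack(o))
```

```text
(no output)
```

View pics/d4.png

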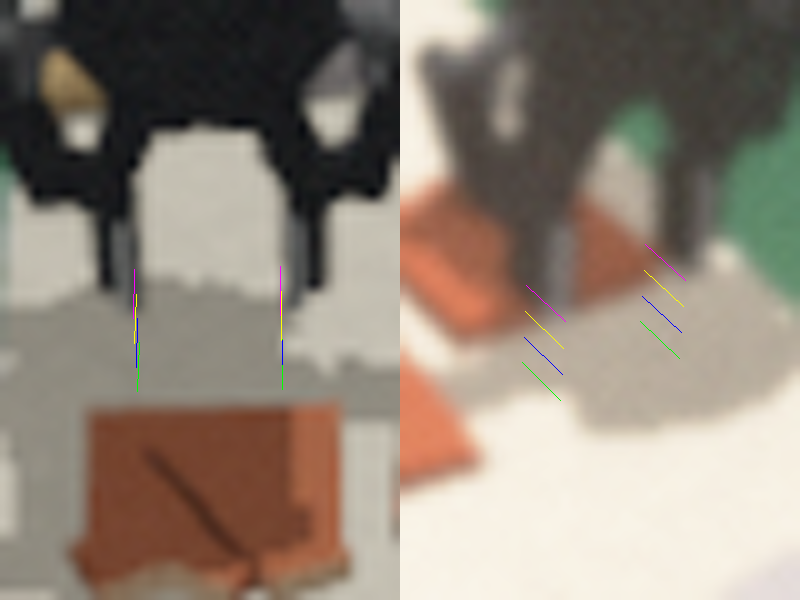

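Both views put the tips at z≈251, 35 mm above the reported TCP, though x and y agree. I'll trust the cameras and descend in stages.

send_rows --pt "0 0 0 0.004 0 0 0" --pt "0 0 0 0.004 0 0 0" --pt "0 0 0 0.003 0 0 0" --pt "0 0 0 0.001 0 0 0" --pt "0 0 0 0.001 0 0 0" --pt "0 0 0 0 0 0 0" --pt "0 0 0 0 0 0 0" --pt "0 0 0 0 0 0 0" --pt "0 0 0 0 0 0 0" --pt "0 0 0 0 0 0 0"

```text
time_s: 9.05
eef_pos: [516.5, 102.3, 202.5]
ee_rot: [0.0, 0.728, 0.686, 0.0]
force: [0.1, 0.3, 0.6]
grip_width: 0.505
grip_force: 0.0
```

send_rows --pt "0 0 0 0.002 0 0 0" --pt "0 0 0 0.002 0 0 0" --pt "0 0 0 0.001 0 0 0" --pt "0 0 0 0.001 0 0 0" --pt "0 0 0 0.001 0 0 0" --pt "0 0 0 0.001 0 0 0" --pt "0 0 0 0 0 0 0" --pt "0 0 0 0 0 0 0" --pt "0 0 0 0 0 0 0" --pt "0 0 0 0 0 0 0"

```text
time_s: 10.3
eef_pos: [516.5, 102.3, 194.5]
ee_rot: [0.0, 0.728, 0.686, 0.0]
force: [0.0, 1.0, 0.2]
grip_width: 0.501
grip_force: 0.0
```

Run:
```python
from top import *
o=[]
for n in("side","scene"):
  c=ctrl.capture(n); u,v=np.int32(proj([517,105,230],c)); a=np.ascontiguousarray(c["img"][v-30:v+30,u-20:u+20,::-1])
  a=cv2.resize(a,(400,600),interpolation=cv2.INTER_CUBIC)
  for x in(-116,-72):
   for z,col in((220,(0,255,0)),(230,(255,0,0)),(240,(0,255,255))):
    P=[tuple(np.int32((proj([*w(x,y),z],c)-[u-20,v-30])*10+5)) for y in(113.5,135.5)]
    cv2.line(a,P[0],P[1],col,1)
  o.append(a)
cv2.imwrite("pics/d5.png",np.hstack(o))
```

```text
(no output)
```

View pics/d5.png

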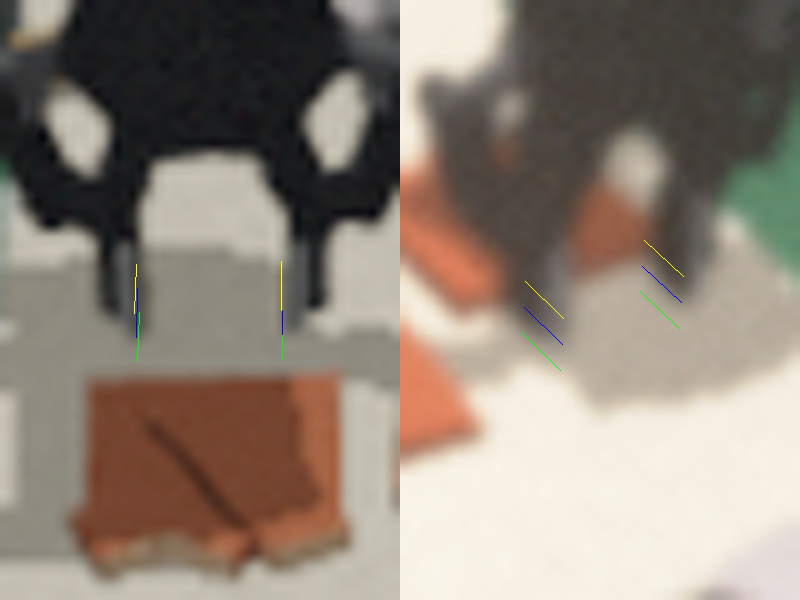

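Tips are now at z≈230 in both views, so they sit about 36 mm above the reported TCP. Going 6 mm further puts them at about 224.

send_rows --pt "0 0 0 0.001 0 0 0" --pt "0 0 0 0.001 0 0 0" --pt "0 0 0 0.001 0 0 0" --pt "0 0 0 0.001 0 0 0" --pt "0 0 0 0.001 0 0 0" --pt "0 -0.003 0 0.001 0 0 0" --pt "0 -0.003 0 0 0 0 0" --pt "0 -0.003 0 0 0 0 0" --pt "0 -0.002 0 0 0 0 0" --pt "0 0 0 0 0 0 0"

```text
time_s: 11.65
eef_pos: [515.8, 91.2, 188.5]
ee_rot: [0.0, 0.728, 0.686, 0.0]
force: [-0.4, -0.2, 0.8]
grip_width: 0.503
grip_force: 0.0
```

send_rows --pt "0 -0.004 0 0 0 0 0" --pt "0 -0.006 0 0 0 0 0" --pt "0 -0.008 0 0 0 0 0" --pt "0 -0.01 0 0 0 0 0" --pt "0 -0.012 0 0 0 0 0" --pt "0 -0.012 0 0 0 0 0" --pt "0 -0.012 0 0 0 0 0" --pt "0 -0.012 0 0 0 0 0" --pt "0 -0.012 0 0 0 0 0" --pt "0 -0.012 0 0 0 0 0"

```text
time_s: 12.9
eef_pos: [509.9, -9.3, 188.5]
ee_rot: [-0.0, 0.728, 0.686, -0.0]
force: [-0.0, 0.6, -0.5]
grip_width: 0.495
grip_force: 0.3
```

```bash
python3 s.py; python3 top.py pics/t1.png
```

```text
t 12.9 st -94.4 12.7 z 188.5 tooly in st [1. 0.] zax [-0.  0. -1.] F [-0.   0.6 -0.5] grip 0.49517857219068645
[603.36462449 -27.61498881] [ 0.99823094 -0.05945576] [0.05945576 0.99823094]
scene
st x -36..43 y 53..158 c 3 105 [101.  72.] 5.8
st x 41..135 y 194..320 c 88 259 [125.  81.] 8.0
st x 61..136 y 35..141 c 100 88 [ 74. 104.] 86.6
side
st x -132..-56 y -78..-2 c -94 -40 [75. 76.] 1.1
st x -37..43 y 37..146 c 3 91 [106.  72.] 5.4
st x 61..136 y 22..130 c 99 76 [ 73. 105.] 86.5
st x 53..143 y 201..342 c 94 270 [137.  82.] 8.3
```

send_rows --pt "0 -0.018 0 0 0 0 0" --pt "0 -0.02 0 0 0 0 0" --pt "0 -0.022 0 0 0 0 0" --pt "0 -0.022 0 0 0 0 0" --pt "0 -0.022 0 0 0 0 0" --pt "0 -0.02 0 0 0 0 0" --pt "0 -0.018 0 0 0 0 0" --pt "0 -0.014 0 0 0 0 0" --pt "0 -0.009 0 0 0 0 0" --pt "0 -0.005 0 0 0 0 0"

```text
time_s: 14.25
eef_pos: [499.9, -178.5, 188.5]
ee_rot: [-0.0, 0.728, 0.686, 0.0]
force: [0.0, 1.3, 0.7]
grip_width: 0.496
grip_force: 0.4
```

```bash
python3 s.py; python3 top.py pics/t2.png
```

```text
t 14.25 st -94.3 -156.8 z 188.5 tooly in st [1. 0.] zax [-0.  0. -1.] F [0.  1.3 0.7] grip 0.4956956615842471
[603.36462449 -27.61498881] [ 0.99823094 -0.05945576] [0.05945576 0.99823094]
scene
st x -36..43 y 52..158 c 3 105 [101.  72.] 5.6
st x 41..135 y 194..319 c 88 259 [124.  81.] 8.0
st x 61..137 y 35..141 c 100 88 [ 74. 104.] 86.2
side
st x -132..-56 y -246..-169 c -94 -208 [76. 77.] 90.0
st x -37..43 y 37..145 c 3 91 [106.  72.] 5.8
st x 61..136 y 22..130 c 99 76 [ 73. 105.] 86.6
st x 53..143 y 201..342 c 94 270 [137.  82.] 8.1
```

send_rows --pt "0 0.01 0 0 0 0 0" --pt "0 0 0 -0.04 0 0 0" --pt "0 0 0 -0.05 0 0 0" --pt "0 0.046 0.028 0 0 0 0" --pt "0 0.046 0.028 0 0 0 0" --pt "0 0.046 0.028 0 0 0 0" --pt "0 0.046 0.028 0 0 0 0" --pt "0 0.046 0.028 0 0 0 0" --pt "0 0.046 0.027 0 0 0 0" --pt "0 0.036 0.027 0 0 0 0"

```text
time_s: 15.6
eef_pos: [712.6, 135.1, 278.7]
ee_rot: [0.0, 0.727, 0.687, 0.0]
force: [0.5, -0.7, 0.5]
grip_width: 0.499
grip_force: 0.0
```

```bash
python3 s.py
```

```text
t 15.6 st 99.4 168.9 z 278.7 tooly in st [1.    0.002] zax [ 0.  0. -1.] F [ 0.5 -0.7  0.5] grip 0.4990011078993059
```

send_rows --pt "0 0 0 0.03 0 0 0" --pt "0 0 0 0.03 0 0 0" --pt "0 0 0 0.015 0 0 0" --pt "0 0 0 0.008 0 0 0" --pt "0 0 0 0.004 0 0 0" --pt "0 0 0 0.003 0 0 0" --pt "0 -0.003 0 0 0 0 0" --pt "0 -0.004 0 0 0 0 0" --pt "0 -0.004 0 0 0 0 0" --pt "0 -0.004 0 0 0 0 0"

```text
time_s: 16.85
eef_pos: [711.7, 116.4, 188.6]
ee_rot: [0.0, 0.728, 0.686, 0.0]
force: [-0.1, -0.6, -0.8]
grip_width: 0.5
grip_force: 0.0
```

```bash
python3 s.py; python3 top.py pics/t3.png
```

```text
t 16.85 st 99.6 150.2 z 188.6 tooly in st [1. 0.] zax [ 0. -0. -1.] F [-0.1 -0.6 -0.8] grip 0.5004512856387068
[603.36462449 -27.61498881] [ 0.99823094 -0.05945576] [0.05945576 0.99823094]
scene
st x -35..43 y 61..158 c 4 107 [99. 73.] 5.7
st x 41..135 y 191..320 c 88 258 [128.  81.] 8.0
side
st x -132..-56 y -246..-171 c -93 -208 [75. 76.] 1.4
st x -38..43 y 37..146 c 3 92 [107.  73.] 5.8
st x 61..136 y 22..130 c 99 76 [ 73. 105.] 86.6
```

send_rows --pt "0 -0.004 0 0 0 0 0" --pt "0 -0.006 0 0 0 0 0" --pt "0 -0.008 0 0 0 0 0" --pt "0 -0.01 0 0 0 0 0" --pt "0 -0.013 0 0 0 0 0" --pt "0 -0.016 0 0 0 0 0" --pt "0 -0.018 0 0 0 0 0" --pt "0 -0.02 0 0 0 0 0" --pt "0 -0.02 0 0 0 0 0" --pt "0 -0.02 0 0 0 0 0"

```text
time_s: 18.2
eef_pos: [703.6, -19.5, 188.5]
ee_rot: [-0.0, 0.728, 0.686, -0.0]
force: [-1.2, -0.3, -0.8]
grip_width: 0.499
grip_force: 0.4
```

```bash
python3 s.py; python3 top.py pics/t4.png
```

```text
t 18.2 st 99.6 14.1 z 188.5 tooly in st [1. 0.] zax [-0.  0. -1.] F [-1.2 -0.3 -0.8] grip 0.49857772315621396
[603.36462449 -27.61498881] [ 0.99823094 -0.05945576] [0.05945576 0.99823094]
scene
st x -131..-53 y -231..-159 c -91 -194 [72. 78.] 2.6
st x -36..43 y 55..158 c 3 105 [101.  72.] 5.3
st x 41..135 y 194..319 c 88 259 [124.  81.] 8.1
side
st x -132..-56 y -246..-171 c -93 -208 [75. 76.] 1.4
st x -37..43 y 37..146 c 3 91 [107.  73.] 5.9
```

send_rows --pt "0 -0.018 0 0 0 0 0" --pt "0 -0.02 0 0 0 0 0" --pt "0 -0.022 0 0 0 0 0" --pt "0 -0.022 0 0 0 0 0" --pt "0 -0.022 0 0 0 0 0" --pt "0 -0.02 0 0 0 0 0" --pt "0 -0.016 0 0 0 0 0" --pt "0 -0.012 0 0 0 0 0" --pt "0 -0.009 0 0 0 0 0" --pt "0 -0.006 0 0 0 0 0"

```text
time_s: 19.55
eef_pos: [693.9, -184.9, 188.5]
ee_rot: [-0.0, 0.728, 0.686, 0.0]
force: [-0.6, 1.9, 0.9]
grip_width: 0.497
grip_force: 0.6
```

send_rows --pt "0 0 0 0 0 0 0" --pt "0.2 0.01 0 0 0 0 0" --pt "0.4 0 0 -0.04 0 0 0" --pt "1 0 0 -0.06 0 0 0" --pt "1 0 -0.01 -0.04 0 0 0" --pt "1 0 -0.03 0 0 0 0" --pt "1 0 -0.045 0 0 0 0" --pt "1 0 -0.045 0 0 0 0" --pt "1 0 -0.045 0 0 0 0" --pt "1 0 -0.045 0 0 0 0"

```text
time_s: 20.8
eef_pos: [473.3, -160.6, 328.6]
ee_rot: [0.0, 0.727, 0.686, 0.0]
force: [-0.2, -0.9, -0.3]
grip_width: -0.001
grip_force: 0.0
```

```bash
python3 s.py; python3 top.py pics/t5.png
```

```text
t 20.8 st -121.9 -140.5 z 328.6 tooly in st [1.    0.001] zax [ 0. -0. -1.] F [-0.2 -0.9 -0.3] grip -0.001474287371965553
[603.36462449 -27.61498881] [ 0.99823094 -0.05945576] [0.05945576 0.99823094]
scene
st x -129..-56 y -230..-160 c -93 -195 [73. 69.] 88.7
st x -36..42 y 53..157 c 3 105 [101.  72.] 5.9
st x 60..133 y -257..-154 c 96 -206 [103.  73.] 0.0
st x 41..135 y 194..319 c 88 259 [124.  81.] 8.1
side
st x -132..-56 y -246..-171 c -94 -208 [76. 75.] 90.0
st x -37..43 y 37..146 c 3 91 [106.  72.] 5.8
st x 61..133 y -268..-167 c 107 -221 [119.  54.] 27.7
st x 53..143 y 201..342 c 94 270 [137.  82.] 8.4
```

Both broken tiles lie wholly on the flap, with rear ends at about y=-162. Next is the lever: move the shut fingers above the grip at station (-222,-190).

send_rows --pt "1 -0.02 -0.04 0 0 0 0" --pt "1 -0.02 -0.04 0 0 0 0" --pt "1 -0.01 -0.02 0 0 0 0" --pt "1 0 0 -0.0 0 0 0" --pt "1 0 0 0.02 0 0 0" --pt "1 0 0 0.02 0 0 0" --pt "1 0 0 0.01 0 0 0" --pt "1 0 0 0.005 0 0 0" --pt "1 0 0 0 0 0 0" --pt "1 0 0 0 0 0 0"

```text
time_s: 22.15
eef_pos: [372.3, -205.9, 274.0]
ee_rot: [0.001, 0.728, 0.686, 0.0]
force: [-0.7, 0.3, 0.1]
grip_width: 0.001
grip_force: 0.0
```

```bash
python3 s.py
python3 - <<'E'
from top import *
o=[];P=[]
for n in("side","scene"):
  c=ctrl.capture(n); l=ctrl.landmark_of("lever_grip",c); print(n,l[:1]); 
  if l:P.append((l[0]["point"],c))
  u,v=np.int32(proj([*w(-218,-190),290],c)); a=np.ascontiguousarray(c["img"][v-30:v+30,u-20:u+20,::-1])
  a=cv2.resize(a,(400,600),interpolation=cv2.INTER_CUBIC)
  for z,col in((280,(0,255,0)),(290,(255,0,0)),(300,(0,255,255)),(310,(255,0,255))):
    Q=[tuple(np.int32((proj([*w(x,-190),z],c)-[u-20,v-30])*10+5)) for x in(-236,-206)]
    cv2.line(a,Q[0],Q[1],col,1)
  o.append(a)
if len(P)==2: g=tri(P); print(g,(g[:2]-O)@xh,(g[:2]-O)@yh)
cv2.imwrite("pics/d6.png",np.hstack(o))
E
```

```text
t 22.15 st -220.0 -191.7 z 274.0 tooly in st [1.    0.001] zax [ 0.001 -0.001 -1.   ] F [-0.7  0.3  0.1] grip 0.0006892333175964491
side [{'point': [209.4, 255.8], 'score': 0.76}]
scene [{'point': [297.9, 134.6], 'score': 0.6}]
[ 372.48519937 -196.79186051  280.94881774] -220.41244618217772 -182.60469991957936
```

View pics/d6.png

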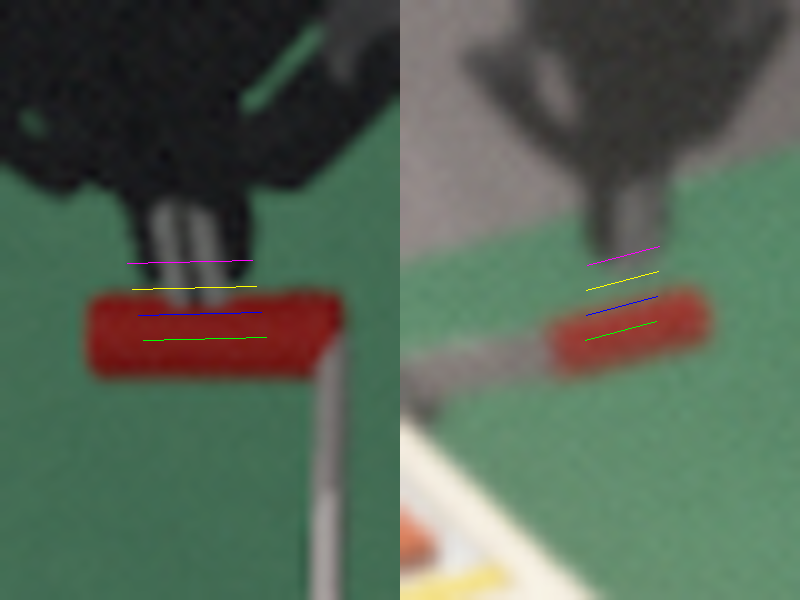

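The shut tips sit at z≈302, about 10 mm above the grip, roughly over its middle. I'll turn the tool 90° so the wide finger linkage runs along the station's front rather than into it.

send_rows --pt "1 0 0 0 0 0 0.1571" --pt "1 0 0 0 0 0 0.1571" --pt "1 0 0 0 0 0 0.1571" --pt "1 0 0 0 0 0 0.1571" --pt "1 0 0 0 0 0 0.1571" --pt "1 0 0 0 0 0 0.1571" --pt "1 0 0 0 0 0 0.1571" --pt "1 0 0 0 0 0 0.1571" --pt "1 0 0 0 0 0 0.1571" --pt "1 0 0 0 0 0 0.1571"

```text
time_s: 23.6
eef_pos: [372.1, -205.8, 273.6]
ee_rot: [0.0, 0.999, -0.032, 0.0]
force: [0.3, 0.3, -0.2]
grip_width: 0.003
grip_force: 0.0
```

send_rows --pt "1 -0.005 0 0.002 0 0 0" --pt "1 -0.003 -0.001 0.004 0 0 0" --pt "1 0 -0.001 0.004 0 0 0" --pt "1 0 -0.002 0.005 0 0 0" --pt "1 0 -0.002 0.005 0 0 0" --pt "1 0 -0.002 0.005 0 0 0" --pt "1 0 -0.002 0.005 0 0 0" --pt "1 0 0 0 0 0 0" --pt "1 0 0 0 0 0 0" --pt "1 0 0 0 0 0 0"

```text
time_s: 24.85
eef_pos: [365.0, -194.5, 243.9]
ee_rot: [-0.0, 1.0, -0.029, 0.001]
force: [0.2, 4.9, 7.2]
grip_width: -0.001
grip_force: 3.2
```

```bash
python3 s.py
```

```text
t 24.85 st -228.0 -180.8 z 243.9 tooly in st [ 0.001 -1.   ] zax [ 0.001  0.001 -1.   ] F [0.2 4.9 7.2] grip -0.001206184789392608
```

```bash
cat > g.py <<'E'
from top import *
P=[]
for n in("side","scene"):
  c=ctrl.capture(n)
  h=cv2.cvtColor(c["img"],cv2.COLOR_RGB2HSV); u,v=np.int32(proj([*w(-218,-185),240],c)); m=((h[...,0]<6)|(h[...,0]>174))&(h[...,1]>150)&(h[...,2]>70)
  k=np.zeros_like(m); k[v-45:v+45,u-35:u+35]=1; m=m&k; n_,lab,st,ce=cv2.connectedComponentsWithStats(m.astype(np.uint8)); i=1+st[1:,4].argmax(); print(n,st[i],ce[i],[e["point"] for e in ctrl.landmark_of("lever_grip",c)[:1]]); P.append((ce[i],c))
g=tri(P); x,y=(g[:2]-O)@xh,(g[:2]-O)@yh
print("grip st",round(x),round(y),"z",round(g[2]),"angle",round(.5236-np.arctan2(g[2]-216,y+305),2),"r",np.hypot(g[2]-216,y+305))
E
python3 g.py
```

```text
side [197 255  25   8 155] [209.23870968 258.88387097] [[209.6, 255.5]]
scene [292 137  13   5  30] [297.6        139.46666667] [[298.5, 138.9]]
grip st -221 -180 z 263 angle 0.16 r 133.60750984783255
```

send_rows --pt "1 0 -0.002 0.01 0 0 0" --pt "1 0 -0.002 0.012 0 0 0" --pt "1 0 -0.001 0.012 0 0 0" --pt "1 0 0 0.012 0 0 0" --pt "1 0 0.001 0.012 0 0 0" --pt "1 0 0.002 0.012 0 0 0" --pt "1 0 0.002 0.011 0 0 0" --pt "1 0 0.002 0.008 0 0 0" --pt "1 0 0 0.002 0 0 0" --pt "1 0 0 0 0 0 0"

```text
time_s: 26.3
eef_pos: [364.9, -196.9, 152.8]
ee_rot: [-0.0, 1.0, -0.029, 0.0]
force: [-0.6, 3.4, 7.9]
grip_width: 0.005
grip_force: 3.9
```

```bash
python3 s.py; python3 g.py; python3 top.py pics/t6.png
```

```text
t 26.3 st -228.0 -183.1 z 152.8 tooly in st [ 0.001 -1.   ] zax [ 0.001  0.    -1.   ] F [-0.6  3.4  7.9] grip 0.005212643685265703
side [202 275  23   8 101] [214.59405941 279.28712871] [[212.7, 278.2]]
scene [297 159   7   4  14] [300.  160.5] [[298.3, 158.1]]
grip st -224 -175 z 173 angle 0.84 r 137.03804004981114
[603.36462449 -27.61498881] [ 0.99823094 -0.05945576] [0.05945576 0.99823094]
scene
st x -36..43 y 53..158 c 3 105 [101.  72.] 5.7
st x 41..135 y 194..319 c 88 259 [124.  81.] 8.1
side
st x -37..43 y 37..146 c 3 91 [106.  72.] 5.7
st x 53..143 y 201..342 c 94 270 [137.  82.] 8.4
```

View pics/t6.png

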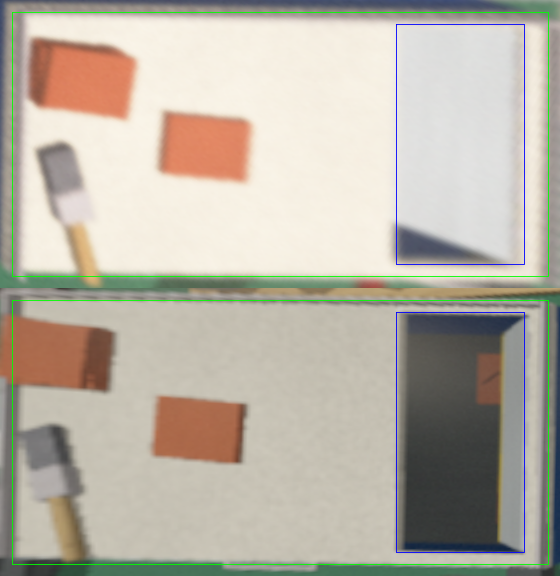

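The lower half (side view) shows the flap open and the chipped tile at (490,378), below the flap's free edge. The whole tile and the stack are unmoved. I'll hold a bit longer, then check inside the opening.

send_rows --pt "1 0 0 0.002 0 0 0" --pt "1 0 0 0.002 0 0 0" --pt "1 0 0 0 0 0 0" --pt "1 0 0 0 0 0 0" --pt "1 0 0 0 0 0 0" --pt "1 0 0 0 0 0 0" --pt "1 0 0 0 0 0 0" --pt "1 0 0 0 0 0 0" --pt "1 0 0 0 0 0 0" --pt "1 0 0 0 0 0 0"

```text
time_s: 27.85
eef_pos: [364.9, -197.7, 149.2]
ee_rot: [0.001, 1.0, -0.029, 0.0]
force: [-3.3, 0.4, 9.3]
grip_width: -0.001
grip_force: 4.4
```

```bash
python3 s.py
python3 - <<'E'
from top import *
for n in("side","scene"):
    c=ctrl.capture(n); im=top(c,220); h=cv2.cvtColor(im,cv2.COLOR_RGB2HSV)
    m=(h[...,0]<16)&(h[...,1]>90)&(h[...,2]>40); m[:,:490]=0;m[:,655:]=0;m[:25]=0;m[335:]=0
    r,k=np.nonzero(m); print(n,m.sum(), (180-r.max(),180-r.min(),350-k.max(),350-k.min()) if len(r) else "")
    print([(q,[(np.round(e["point"]),round(e["score"],2)) for e in ctrl.landmark_of(q,c)[:1]]) for q in("chipped_c","snapped_c")])
    if n=="side":
        K=c
        for e in ctrl.landmark_of("chipped_c",c)[:1]:
            for z in(13,100): g=onz(e["point"],c,z)[:2]-O; print(z,g@xh,g@yh)
E
```

```text
t 27.85 st -228.0 -184.0 z 149.2 tooly in st [ 0.001 -1.   ] zax [ 0.001 -0.002 -1.   ] F [-3.3  0.4  9.3] grip -0.0011378797677779383
side 2285 (np.int64(-115), np.int64(98), np.int64(-279), np.int64(-247))
[('chipped_c', [(array([326., 303.]), 0.56)]), ('snapped_c', [(array([262., 312.]), 0.56)])]
13 93.19488789060604 -159.40855671108272
100 81.75823684323922 -213.73313492088243
scene 0 
[('chipped_c', []), ('snapped_c', [])]
```

send_rows --pt "1 0 0 0 0 0 0" --pt "1 0 0 0 0 0 0" --pt "1 0 0 0 0 0 0" --pt "1 0 0 0 0 0 0" --pt "1 0 0 0 0 0 0" --pt "1 0 0 0 0 0 0" --pt "1 0 0 0 0 0 0" --pt "1 0 0 0 0 0 0" --pt "1 0 0 0 0 0 0" --pt "1 0 0 0 0 0 0"

```text
time_s: 29.45
eef_pos: [364.8, -197.7, 149.2]
ee_rot: [0.001, 1.0, -0.029, 0.0]
force: [-1.9, -0.8, 8.9]
grip_width: -0.004
grip_force: 4.4
```

Run:
```python
from top import *
c=ctrl.capture("side"); h=cv2.cvtColor(c["img"],cv2.COLOR_RGB2HSV)
m=((h[...,0]<16)&(h[...,1]>90)&(h[...,2]>40)).astype(np.uint8); m[:262]=0;m[325:]=0;m[:,:235]=0;m[:,362:]=0
n,l,st,ce=cv2.connectedComponentsWithStats(m)
f=lambda p,z:np.round([(onz(p,c,z)[:2]-O)@xh,(onz(p,c,z)[:2]-O)@yh])
for s in st[1:]:
    if s[4]>30:
        print(s,[ (z,f((s[0],s[1]+s[3]/2),z),f((s[0]+s[2],s[1]+s[3]/2),z),f((s[0],s[1]),z),f((s[0],s[1]+s[3]),z)) for z in(13,60,100)])
```

```text
[313 289  26  11 278] [(13, array([  58., -129.]), array([ 135., -131.]), array([  59., -110.]), array([  56., -148.])), (60, array([  53., -160.]), array([ 128., -162.]), array([  54., -141.]), array([  52., -178.])), (100, array([  49., -186.]), array([ 121., -188.]), array([  50., -168.]), array([  48., -203.]))]
[251 299  26   2  35] [(13, array([-128., -144.]), array([ -50., -146.]), array([-128., -140.]), array([-128., -147.])), (60, array([-125., -174.]), array([ -51., -176.]), array([-125., -170.]), array([-125., -177.])), (100, array([-122., -199.]), array([ -51., -201.]), array([-122., -196.]), array([-122., -202.]))]
```

Both tiles now read 77-78 mm wide at floor height, so they lie flat in the bin. Releasing the lever.

send_rows --pt "1 0 -0.002 -0.01 0 0 0" --pt "1 0 -0.002 -0.015 0 0 0" --pt "1 0 -0.002 -0.015 0 0 0" --pt "1 0 0 -0.02 0 0 0" --pt "1 0 0 -0.025 0 0 0" --pt "1 -0.002 0 -0.035 0 0 0" --pt "1 -0.002 0 -0.04 0 0 0" --pt "1 -0.002 0 -0.03 0 0 0" --pt "1 0 0 -0.02 0 0 0" --pt "1 0 0 0 0 0 0"

```text
time_s: 30.75
eef_pos: [359.2, -191.1, 359.0]
ee_rot: [0.001, 1.0, -0.029, 0.001]
force: [0.7, -0.0, -0.8]
grip_width: 0.0
grip_force: 0.0
```

send_rows --pt "1 0 0 0 0 0 0" --pt "1 0 0 0 0 0 0" --pt "1 0 0 0 0 0 0" --pt "1 0 0 0 0 0 0" --pt "1 0 0 0 0 0 0" --pt "1 0 0 0 0 0 0" --pt "1 0 0 0 0 0 0" --pt "1 0 0 0 0 0 0" --pt "1 0 0 0 0 0 0" --pt "1 0 0 0 0 0 0"

```text
time_s: 32.0
eef_pos: [358.9, -190.9, 358.5]
ee_rot: [-0.0, 1.0, -0.03, 0.0]
force: [1.1, 0.6, 0.4]
grip_width: 0.0
grip_force: 0.0
```

```bash
python3 s.py; python3 g.py; python3 top.py pics/t7.png
python3 - <<'E'
import cv2
a=cv2.imread("pics/top0.png");b=cv2.imread("pics/t7.png")
for n,r in(("scene flap",(30,262)),("side flap",(318,550))):
  print(n,cv2.absdiff(a[r[0]:r[1],398:525],b[r[0]:r[1],398:525]).mean())
print("left deck",cv2.absdiff(a[:,:190],b[:,:190]).mean())
E
```

```text
t 32.0 st -234.3 -177.5 z 358.5 tooly in st [ 0. -1.] zax [ 0.  0. -1.] F [1.1 0.6 0.4] grip 0.00019827699624654983
side [196 253  25   8 173] [207.79768786 256.80346821] [[207.5, 257.9]]
scene [290 132  14   6  44] [296.84090909 134.5       ] [[297.2, 131.6]]
grip st -222 -187 z 280 angle 0.02 r 134.5085628387219
[603.36462449 -27.61498881] [ 0.99823094 -0.05945576] [0.05945576 0.99823094]
scene
st x -36..43 y 53..158 c 3 105 [101.  72.] 5.7
st x 41..134 y 194..319 c 88 259 [124.  81.] 8.1
side
st x -37..43 y 37..146 c 3 91 [106.  72.] 5.8
st x 53..143 y 201..342 c 94 270 [137.  82.] 8.4
scene flap 0.7306543578604399
side flap 0.5113245542583039
left deck 3.1806012426900585
```

The flap images match the start (shut), the lever is back up, no tiles remain on the flap, and everything else is in place.

```bash
python3 -c "
from rig import ctrl
print(ctrl.finish_job())"
```

```text
the job is handed in; nothing more can be done
None
```

Both broken tiles were slid onto the flap and dropped into the bin, the flap sprang shut, the whole tile and the stack measured unmoved, and I handed the job in at about 32 s; no verdict came back.

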